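# Put the pacifier box away in the changing-shelf carousel

### The arm

A 7-joint arm with a two-finger parallel gripper is mounted at the origin on the work surface. World frame = base frame: x ahead of the robot, y to its left, z up, the work surface at z = 0. Lengths are in m, angles in rad, forces in N, time in s.
With the tool pointing down it reaches from about 0.425 to 0.875 m from the base axis. Payload 4.7 kg.
Tool frame: the origin (TCP) lies midway between the tips of the shut fingers; the grasp point (between the pads) lies 19 mm behind it; z points along the fingers, y is the direction in which the jaws open and shut (so a half turn about z gives the same grasp; the last joint's range is limited). The gripper opens to 87 mm and grips with 3 to 60 N. Pads are 19 mm wide; open, the fingers measure 117 mm over their backs; the gripper's body (75 mm by 190 mm) begins 51 mm behind the grasp point.
Start: joints at [-1.176, 0.321, -0.07, 1.45, 0.023, 1.371, -0.057], TCP at [0.242, 0.603, 0.223] pointing down, gripper open.
Joint ranges: [-2.86, 2.86], [-0.3, 2.09], [-1.38, 1.24], [0.06, 2.45], [-1.56, 4.7], [0.09, 2.05], [-2.69, 2.69]. Speed limits (rad/s): [2.57, 2.57, 3.14, 3.14, 3.14, 3.14, 3.14].

### API

Orientations are given as a unit quaternion [x, y, z, w].
In Python, from bench import status, grab_frame, camera_model, close_job gives the robot as it stands. The module is installed in compiled form; this text tells all that it offers.
- The arm moves only by the shell command python3 -m inch 'ROWS' [OPENING] [FORCE]. ROWS is JSON, a list of rows, each a list of 4 numbers: the shift along the tool's x, y, z in units of 30 mm (1.0 is 30 mm), then the turn about the tool's z in units of 8 degrees (1.0 is 8 degrees). A call has exactly 8 rows; each row shifts and turns the commanded pose from where the row before left it, along the tool's axes as they then stand; what a row does not reach is not made up. A row lasts 1/10 s, in which the tool goes at most 50 mm and 8.59 degrees, less where a joint would pass 70% of its speed; a pose out of reach is approached as far as the arm can. A call is refused whole if a number of a shift passes 1 or a number of a turn 1, either way. A call with a gripper value outside its range is refused whole. OPENING is the opening, from 0 (shut) to 1 (fully open), set as the call begins (- or left out, the last holds). The fingers move at their own pace and stop on an object; FORCE is the grip in N (left out, the last holds). Time passes only in rows, so rows that do not move let the fingers close, or fill a call up. It gives the time, the measured TCP pose, the force and the opening at its end, in the units of the state.
- status.sense(): the state, without advancing time (a new reading comes with each control period).
- grab_frame(name): name is "scene" or "top"; returns (picture, depth): 420x560x3 uint8, red, green, blue; 420x560 float32, m along the optical axis (not along the pixel's ray), 0 where there is no reading.
- camera_model(name): a dict with "fx", "fy", "cx", "cy" (pixels), "k1" (the pictures are not rectified: a ray, as slopes to the right and down, at radius r is drawn at 1 + k1 r^2 times it, then the intrinsics apply), "T" (4x4, takes a point from camera to world coordinates). Camera axes: x right, y down, z forward; pixel columns grow to the right and rows downward; lengths in m; the calibration is good to about 2 mm. A picture is of the moment at which its call begins. camera_model takes no time and is no camera call.
- close_job(): hands the job in, once; it reports no verdict.
The state is a dict: "time": time; "joint_positions": joint angles; "joint_vel": joint speeds; "tau": joint torques, N m; "position": TCP position; "tcp_rot": TCP orientation; "ft_force": force on the tool from outside, world axes, zero at the start; "ft_torque": the same for the moment, N m; "opening": finger opening in m.
Only numpy, scipy, OpenCV 4.12 (cv2) and the standard library are available. Lean on these libraries where they do the work, as an engineer would, in place of code of your own. Each camera call takes 0.05 s, during which the arm holds its last target.

### The job

Push the round carousel on the changing shelf by the pegs on its rim, not by the things standing on it, until its empty cradle faces front, in line with the pointer of its foot, and let it stop there. Then lift the pacifier box out of its upright holder, lay it flat on the shelf with its lid up and let go; take it again from above and set it, not drop it, lid up and flat inside the cradle, with its long side along the cradle. The carousel must still face front at the end, and the cream tube, thermometer and mirror stay where they are.

Things in the scene. Friction and masses are not known exactly. Their poses are not given: they have to be found in the camera images.
- carousel_foot: Fixed grey foot of the carousel: a disc of 200 mm diameter, 12 mm high, on the shelf. Origin: on the turning axis, at shelf height; z up. A flat tongue 22 mm wide and 8 mm high sticks out along the foot's -x axis (roughly towards the robot) and ends in a pointed tip 198 mm from the axis: the pointer that marks the front.
- rotor (a joint): Angle of the carousel's white tray about its vertical axis (rad, counter-clockwise from above positive); it turns endlessly either way. 0 or any multiple of 2 pi: the empty cradle is over the pointer, facing front. Light friction (about 0.5 N at the rim); it stops within a degree or so of where a slow push leaves it.
- tray (a point): Middle of the turning tray, on its axis, on the tray floor 22 mm above the shelf; turns with the tray, +x pointing away from the cradle. Tray: disc of 280 mm diameter; in its middle a post 40 mm wide, 52 mm above the shelf.
- peg (a point): One of eight alike upright pegs on the tray's rim, this one 22.5 degrees counter-clockwise (from above) of straight opposite the cradle; the others follow every 45 degrees. 22 mm diameter, axis 146 mm from the turning axis, outer edge at 157 mm, from 14 to 45 mm above the shelf. The point is in its top's centre; it moves with the tray.
- cradle (a point): Point on the turning tray where the box's centre belongs: middle of the empty cradle, 83 mm from the turning axis, 42 mm above the shelf (20 mm over the tray floor). Its x axis points inwards along the cradle to the turning axis, z up. The cradle is a rectangle of four low ribs (6 mm high over the tray floor), inside 100 mm long along the radius and 76 mm wide.
- front (a point): Fixed point over the pointer, 83 mm from the turning axis and 42 mm above the shelf: the cradle faces front when cradle is here. Same axes as the foot.
- box_centre (a point): Centre of the loose pacifier box, a closed rigid case of 40 x 60 x 84 mm (own x, y, z), about 90 g. Starts standing on end in the holder, z up, centre 46 mm above the shelf. Own +x comes out of the white lid (13 mm thick layer, low raised panel); the other side is grey. +z: the end with the small snap tab. x points up when the lid is up; flat on the shelf the centre is 20 mm up.
- holder: Fixed white open-topped upright holder, outside 60 x 80 mm (x, y) and 34 mm high, walls and floor 4 mm. Origin: centre of its underside; the box stands in it with about 6 mm play each way, its lid facing the holder's +x side (roughly away from the robot) and sticks out 54 mm at the top.
- jar (a point): Glass jar with aluminium lid fixed on the tray, 68 mm diameter, top 79 mm above the shelf. The point: centre of its underside. Not to be pushed.
- pads (a point): Round tub of cotton pads fixed on the tray, 62 mm diameter, top 73 mm above the shelf. The point: centre of its underside. Not to be pushed.
- bottle (a point): Small flat bottle fixed on the tray opposite the cradle, 36 x 56 mm, top 80 mm above the shelf. The point: centre of its underside. Not to be pushed.
- cream_tube: Bystander: aluminium cream tube with white cap, lying, 122 mm long along its x, 30 mm high. Origin: on its underside.
- thermometer: Bystander: yellow thermometer, lying, 128 mm long along its x, 12 mm high. Origin: on its underside.
- mirror: Bystander: aluminium hand mirror, lying, 205 mm long along its x, round head of 100 mm at +x, 9 mm high. Origin: on its underside.
There are look-alikes about, which are no part of the job. Leave any blue or red look-alike of the part that bears box_centre alone.

How it is judged:
By the outcome, as a careful person would: the job done as asked, in the order asked, and still so for the second after the job is handed in, with the robot touching nothing.
It also fails if it takes over 72 s, if anything falls off the work surface, if the arm or the gripper's body presses on something with over 40 N, if the wrist force passes 120 N, or if a joint passes its speed limit or range.

## Working session

There is one attempt and no reset: what is moved stays moved. The work goes in short steps, Python scripts to look and compute and a shell command to move; the robot and the scene stay as the last step left them, time stands still between calls to the robot, and variables do not carry over. Pictures are saved under pics/ and viewed, and the job is handed in when it is done.

```bash
mkdir -p pics; cat > h.py <<'E'
import numpy as np, cv2
from bench import status, grab_frame, camera_model, close_job
def grab(n,f):
    p,d=grab_frame(n); cv2.imwrite('pics/'+f+'.png',p[:,:,::-1]); np.savez('pics/'+f+'.npz',p=p,d=d); return p,d
def world(n,d):
    m=camera_model(n); h,w=d.shape
    u,v=np.meshgrid(np.arange(w),np.arange(h))
    x=(u-m['cx'])/m['fx']; y=(v-m['cy'])/m['fy']
    rd=np.hypot(x,y); r=rd.copy()
    for _ in range(20): r=rd/(1+m['k1']*r*r)
    s=np.where(rd>0,r/np.maximum(rd,1e-9),1)
    P=np.stack([x*s*d,y*s*d,d,np.ones_like(d)],-1)@np.array(m['T']).T
    P=P[...,:3]; P[d==0]=np.nan
    return P
def proj(n,X):
    m=camera_model(n); c=(np.linalg.inv(np.array(m['T']))@np.append(X,1))[:3]
    a=c[:2]/c[2]; a=a*(1+m['k1']*(a@a)); return m['fx']*a[0]+m['cx'],m['fy']*a[1]+m['cy']
E
python3 - <<'E'
from h import *
for n in('top','scene'):
    p,d=grab(n,n+'0'); m=camera_model(n); print(n,m['fx'],m['k1'],np.array(m['T']).round(3).tolist())
s=status.sense(); print({k:np.round(v,3).tolist() for k,v in s.items()})
E
```

```text
top 447.587543365714 0.01246639964083742 [[0.008, -0.994, 0.106, 0.478], [-1.0, -0.006, 0.02, -0.006], [-0.02, -0.106, -0.994, 1.46], [0.0, 0.0, 0.0, 1.0]]
scene 428.99465524509867 0.042360192380138315 [[0.594, 0.505, -0.626, 1.299], [0.804, -0.354, 0.477, -0.504], [0.019, -0.787, -0.617, 0.732], [0.0, 0.0, 0.0, 1.0]]
{'time': 0.1, 'joint_positions': [-1.176, 0.322, -0.07, 1.452, 0.023, 1.371, -0.057], 'joint_vel': [-0.001, -0.002, -0.001, -0.005, 0.0, -0.002, 0.001], 'tau': [0.0, -49.257, -0.406, -31.34, -0.064, 0.039, 0.0], 'position': [0.241, 0.603, 0.222], 'tcp_rot': [0.189, 0.982, -0.001, -0.0], 'ft_force': [0.667, -0.126, -0.245], 'ft_torque': [-0.002, 0.039, 0.05], 'opening': 0.087}
```

View pics/top0.png

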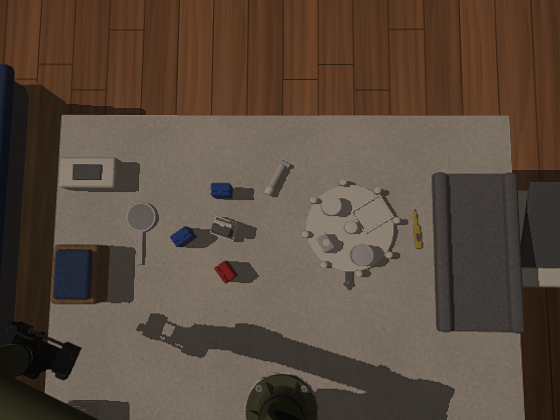

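View pics/scene0.png

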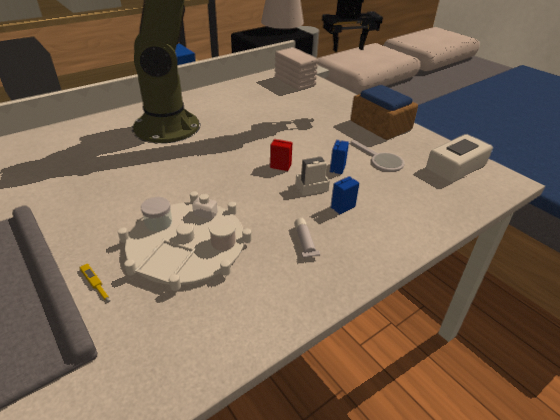

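The top view shows the candidates for the box: blue (221,190), blue (181,237), red (226,272) and the white/grey one in the white holder (223,228). By the description I choose (223,228). Next is a close crop and the measurements.

```bash
python3 - <<'E'
from h import *
z=np.load('pics/top0.npz'); p,d=z['p'],z['d']
a=cv2.resize(p[195:265,190:260],(500,500),interpolation=cv2.INTER_CUBIC)
z2=np.load('pics/scene0.npz')['p']; b=cv2.resize(z2[145:205,280:340],(300,300),interpolation=cv2.INTER_CUBIC)
c=np.zeros((500,800,3),np.uint8); c[:,:500]=a; c[:300,500:]=b
cv2.imwrite('pics/crop1.png',c[:,:,::-1])
cv2.imwrite('pics/crop2.png',cv2.resize(p[165:300,290:440],(750,675)[:2],interpolation=cv2.INTER_CUBIC)[:600,:,::-1])
P=world('top',d)
S=P[100:300,280:330]; 
print('table z',np.nanmedian(P[300:310,300:330,2]))
# pegs: points near 45mm
for n,(u,v) in dict(center=(352,226),jar=(333,206),pads=(361,255),p1=(344,183),p2=(378,191),p3=(397,220),p4=(389,256),p5=(358,272),p6=(323,265),p7=(306,234),p8=(313,201),boxtop=(217,229),tip=(349,285)).items(): print(n,P[v,u].round(4))
# holder/box
R=P[205:255,195:255]; 
m=(R[...,2]>.075); print('boxtop',np.nanmean(R[m],0),m.sum())
E
```

```text
table z 0.0009214856932475701
center [ 0.5738 -0.2202  0.0536]
jar [ 0.6341 -0.1587  0.0756]
pads [ 0.4835 -0.2431  0.0769]
p1 [ 0.7115 -0.1974  0.0457]
p2 [ 0.6859 -0.3042  0.048 ]
p3 [ 0.5943 -0.3628  0.0455]
p4 [ 0.4812 -0.3347  0.0493]
p5 [ 0.4308 -0.2385  0.0454]
p6 [ 0.4515 -0.1296  0.0461]
p7 [ 0.5482 -0.0766  0.0439]
p8 [ 0.6529 -0.0985  0.0476]
boxtop [0.5595 0.1993 0.0868]
tip [ 0.3884 -0.215   0.0118]
boxtop [0.56520168 0.18656242 0.08849259] 247
```

View pics/crop1.png

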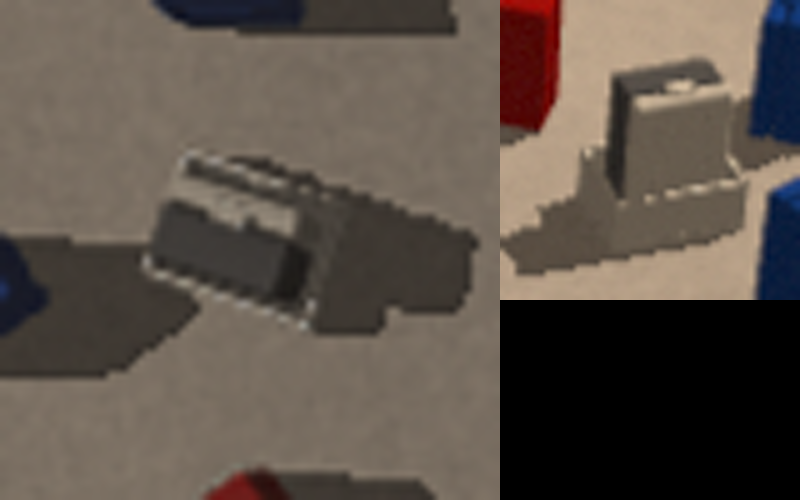

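View pics/crop2.png

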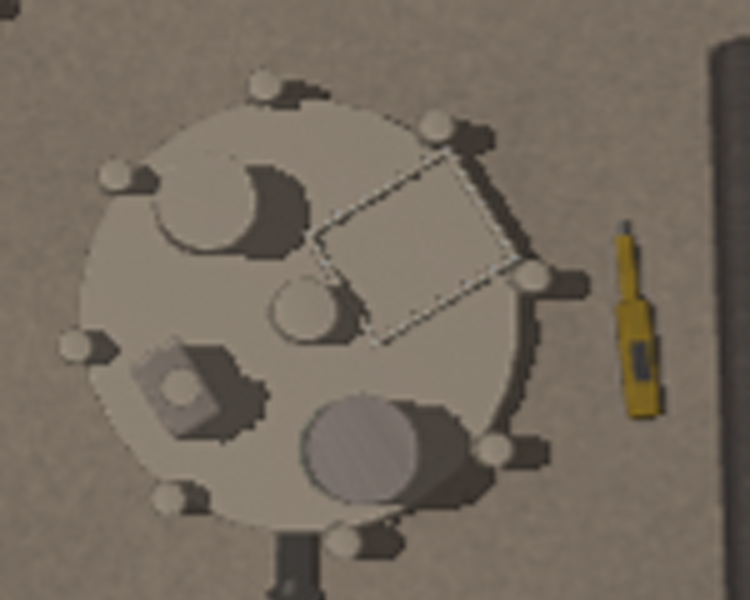

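The crop confirms it: the grey box with the white lid on the far side stands in the white holder, tab end up. The empty cradle is at the right and far side of the tray, around (374,215) in the top view. Next I fit the axis, the rotor angle and the box/holder yaw.

```bash
cat >> h.py <<'E'
def carousel(P,guess=(0.570,-0.219),excl=None):
    from scipy.optimize import least_squares
    from scipy import ndimage
    r=np.hypot(P[...,0]-guess[0],P[...,1]-guess[1])
    m=(r>.115)&(r<.175)&(P[...,2]>.032)&(P[...,2]<.056)
    l,n=ndimage.label(m,np.ones((3,3))); C=[]
    for i in range(1,n+1):
        k=l==i
        if 6<k.sum()<200: 
            q=P[k]; C.append((q[:,:2].min(0)+q[:,:2].max(0))/2 if 0 else q[:,:2].mean(0))
    C=np.array(C)
    def res(x):
        a=np.arctan2(C[:,1]-x[1],C[:,0]-x[0]); e=(a-x[2]-np.pi/8+np.pi/8)%(np.pi/4)-np.pi/8
        return np.r_[np.hypot(C[:,0]-x[0],C[:,1]-x[1])-.146,.146*e]
    best=min((least_squares(res,[*guess,t0],loss='soft_l1',f_scale=.003) for t0 in np.arange(0,np.pi/4,.1)),key=lambda s:s.cost)
    return best.x,C,res(best.x)
E
python3 - <<'E'
from h import *
z=np.load('pics/top0.npz'); P=world('top',z['d'])
x,C,e=carousel(P); print('axis',x[:2],'peg ang mod45',np.degrees(x[2])%45,len(C)); print(C.round(4).tolist(),(e*1e3).round(1))
k=(P[...,2]>.078)&(np.abs(P[...,0]-.56)<.05)&(np.abs(P[...,1]-.187)<.06)
q=P[k][:,:2].astype(np.float32); print('box',cv2.minAreaRect(q),q.mean(0))
k=(P[...,2]>.012)&(P[...,2]<.042)&(np.abs(P[...,0]-.56)<.06)&(np.abs(P[...,1]-.187)<.07)
q=P[k][:,:2].astype(np.float32); print('holder',cv2.minAreaRect(q),q.mean(0))
for nm,(u0,v0,u1,v1) in dict(blueA=(205,178,235,203),blueB=(165,222,198,250),red=(212,258,240,285),cream=(260,152,296,200),therm=(408,205,428,252)).items():
    R=P[v0:v1,u0:u1].reshape(-1,3); R=R[R[:,2]>.009]; print(nm,R.min(0).round(3),R.max(0).round(3))
ks=[(365,152+0)]
# tongue dir
k=(P[...,0]>.36)&(P[...,0]<.41)&(np.abs(P[...,1]+.22)<.04)&(P[...,2]>.005)
print('tongue',P[k].mean(0), P[k].min(0),P[k].max(0))
E
```

```text
axis [ 0.57179355 -0.21499859] peg ang mod45 31.628603119467076 8
[[0.7156, -0.1916], [0.689, -0.3005], [0.6567, -0.0978], [0.5948, -0.358], [0.5488, -0.0713], [0.4869, -0.3325], [0.4542, -0.1301], [0.4283, -0.2383]] [-0.3 -0.9 -1.3 -1.1 -0.5 -1.  -1.  -0.6  0.3 -0.5 -0.1  0.  -0.1  0.
  0.1  0.2]
box ((0.5653299689292908, 0.18716472387313843), (0.06023730710148811, 0.03988591581583023), 72.00385284423828) [0.56520355 0.18668693]
holder ((0.5667319297790527, 0.18516410887241364), (0.08096063137054443, 0.0595305897295475), 72.09748077392578) [0.56439686 0.17507446]
blueA [0.656 0.157 0.009] [0.722 0.25  0.093]
blueB [0.502 0.278 0.009] [0.586 0.362 0.095]
red [0.397 0.143 0.009] [0.47  0.225 0.094]
cream [ 0.667 -0.036  0.009] [0.795 0.06  0.039]
therm [ 0.501 -0.46   0.009] [ 0.64  -0.421  0.022]
tongue [ 0.38972499 -0.21541582  0.00892675] [ 0.36006562 -0.2572399   0.00505009] [ 0.40993357 -0.18059509  0.01627252]
```

```bash
python3 - <<'E'
from h import *
z=np.load('pics/top0.npz'); P=world('top',z['d']); p=z['p']
cv2.imwrite('pics/crop3.png',cv2.resize(p[258:298,325:375],(750,600),interpolation=cv2.INTER_NEAREST)[:,:,::-1])
s=np.load('pics/scene0.npz'); S=s['p']
cv2.imwrite('pics/crop4.png',cv2.resize(S[180:300,110:260],(750,600),interpolation=cv2.INTER_CUBIC)[:,:,::-1])
for f in(0,):
  for X in([.5718-.198,-.215,.008],[.5718-.140,-.215,.008]): print(proj('top',X))
E
```

```text
(np.float64(348.86710286324177), np.float64(289.5667725000785))
(np.float64(348.6837041446377), np.float64(271.20742471011334))
```

View pics/crop3.png

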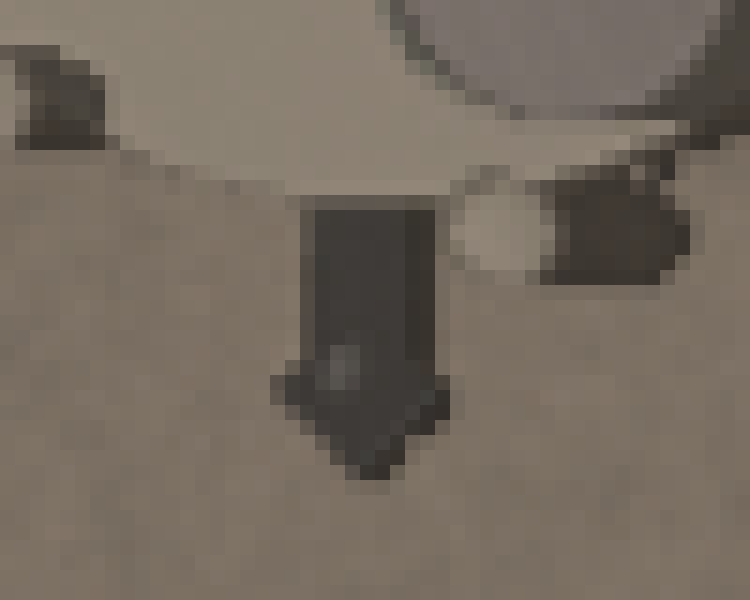

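View pics/crop4.png

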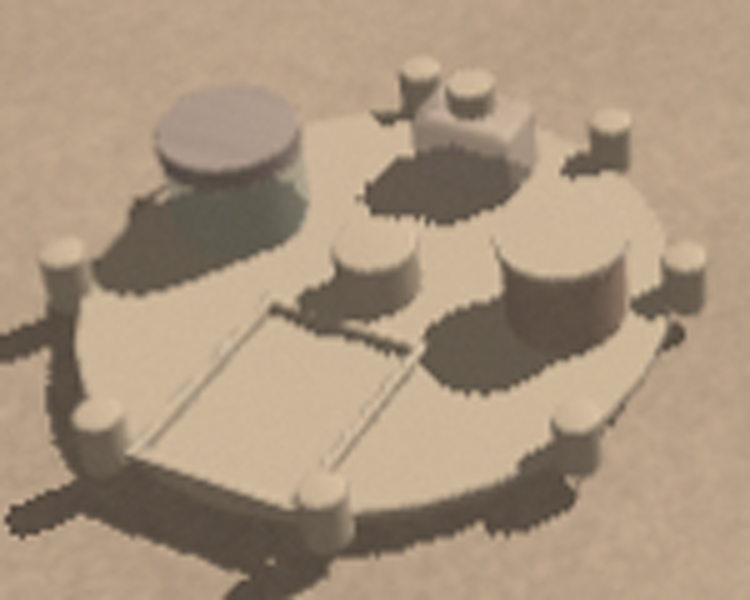

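Tray: the axis is at (0.572,-0.215) and the pegs are at 9.1°+45k. The cradle points to -58.4°. The pointer tip at px (349,289.5) matches a front direction of 180°. So I need −121.6° (clockwise). I'll cage the peg at −35.9° between the fingers and lead it round.

```bash
cat > need.py <<'E'
import sys,numpy as np
from bench import status
def pose():
    s=status.sense(); from scipy.spatial.transform import Rotation as R
    M=R.from_quat(s['tcp_rot']).as_matrix(); return np.array(s['position']),M,s
if __name__=='__main__':
    p,M,s=pose(); phi=np.degrees(np.arctan2(M[1,1],M[0,1]))
    print('t',round(s['time'],2),'p',p.round(4),'phi',round(phi,2),'F',np.round(s['ft_force'],1),'open',round(s['opening'],4),'j7',round(s['joint_positions'][6],2))
    if len(sys.argv)>3:
        t=np.array([float(a) for a in sys.argv[1:4]]); print('units xyz',(M.T@(t-p)/.03).round(2),'turn',((phi-float(sys.argv[4]))/8).round(2) if len(sys.argv)>4 else '')
E
python3 need.py .6901 -.3006 .20 54.1
```

```text
t 0.1 p [0.2414 0.603  0.2216] phi 68.18 F [ 0.7 -0.1 -0.2] open 0.0869 j7 -0.06
units xyz [-25.08 -22.4    0.76] turn 1.76
```

```bash
python3 -m inch '[[-0.5,-0.45,0,0],[-1,-0.9,0,0],[-1,-0.9,0,0],[-1,-0.9,0,0],[-1,-0.9,0,0],[-1,-0.9,0,0],[-1,-0.9,0,0],[-1,-0.9,0,0]]' 1 5 && python3 -m inch '[[-1,-0.9,0,0],[-1,-0.9,0,0],[-1,-0.9,0,0],[-1,-0.9,0,0],[-1,-0.9,0,0],[-1,-0.9,0,0],[-1,-0.9,0,0],[-1,-0.9,0,0]]' && python3 -m inch '[[-1,-0.9,0,0],[-1,-0.9,0,0],[-1,-0.9,0,0],[-1,-0.9,0,0],[-1,-0.9,0,0],[-1,-0.9,0,0],[-1,-0.9,0,0],[-0.5,-0.4,0,0]]'; python3 need.py .6901 -.3006 .10 54.1
```

```text
time: 0.9
position: [0.3756, 0.33, 0.2222]
tcp_rot: [0.189, 0.982, -0.0, -0.0]
ft_force: [0.3, 1.0, 0.4]
opening: 0.0871
time: 1.7
position: [0.518, 0.0406, 0.2224]
tcp_rot: [0.189, 0.982, 0.0, -0.0]
ft_force: [0.8, 0.2, -0.8]
opening: 0.0871
time: 2.5
position: [0.6516, -0.2325, 0.2215]
tcp_rot: [0.191, 0.982, -0.001, -0.001]
ft_force: [-0.8, -0.7, 1.5]
opening: 0.0867
t 2.5 p [ 0.6516 -0.2325  0.2215] phi 67.96 F [-0.8 -0.7  1.5] open 0.0867 j7 1.67
units xyz [-2.04 -1.61  4.05] turn 1.73
```

```bash
python3 -m inch '[[-0.6,-0.5,0.4,0],[-0.7,-0.5,0.6,0],[-0.5,-0.4,0.6,0],[-0.2,-0.2,0.6,0],[0,0,0.6,0.5],[0,0,0.6,0.6],[0,0,0.4,0.6],[0,0,0,0]]' ; python3 need.py .6901 -.3006 .032 54.1
```

```text
time: 3.3
position: [0.6883, -0.2932, 0.1053]
tcp_rot: [0.304, 0.953, 0.0, -0.003]
ft_force: [0.8, -0.8, -0.6]
opening: 0.0868
t 3.3 p [ 0.6883 -0.2932  0.1053] phi 54.6 F [ 0.8 -0.8 -0.6] open 0.0868 j7 1.56
units xyz [-0.2  -0.16  2.44] turn 0.06
```

```bash
python3 -m inch '[[-0.2,-0.16,0.3,0.06],[0,0,0.5,0],[0,0,0.5,0],[0,0,0.5,0],[0,0,0.4,0],[0,0,0.24,0],[0,0,0,0],[0,0,0,0]]'; python3 need.py .6901 -.3006 .032 54.1;  python3 - <<'E'
from h import *
p,d=grab('top','top1')
cv2.imwrite('pics/crop5.png',cv2.resize(p[165:300,290:440],(667,600))[:,:,::-1])
E
```

```text
time: 4.1
position: [0.6922, -0.3025, 0.0356]
tcp_rot: [0.308, 0.951, -0.0, 0.0]
ft_force: [0.8, -0.1, 0.1]
opening: 0.0869
t 4.1 p [ 0.6922 -0.3025  0.0356] phi 54.11 F [ 0.8 -0.1  0.1] open 0.0869 j7 1.58
units xyz [0.09 0.01 0.12] turn 0.0
```

View pics/crop5.png

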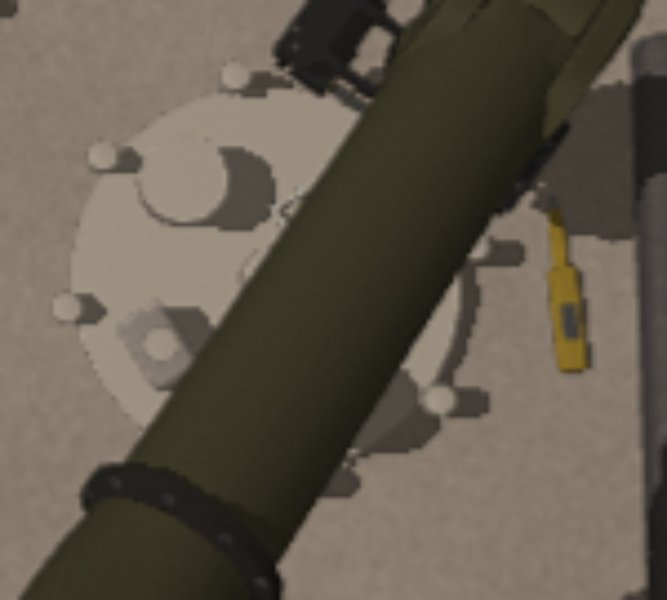

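```bash
python3 -m inch '[[0.09,0,0.11,0],[0,0,0,0],[0,0,0,0],[0,0,0,0],[0,0,0,0],[0,0,0,0],[0,-0.1,0,0],[0.003,-0.17,0,0.25]]' 0.37 5; python3 need.py; python3 -m inch '[[0.012,-0.34,0,0.5],[0.012,-0.34,0,0.5],[0.012,-0.34,0,0.5],[0.012,-0.34,0,0.5],[0.012,-0.34,0,0.5],[0.012,-0.34,0,0.5],[0.012,-0.34,0,0.5],[0.012,-0.34,0,0.5]]'; python3 need.py .5718 -.215 .032
```

```text
time: 4.95
position: [0.6851, -0.307, 0.032]
tcp_rot: [0.325, 0.946, 0.0, 0.0]
ft_force: [1.3, 2.1, 1.1]
opening: 0.0353
t 4.95 p [ 0.6851 -0.307   0.032 ] phi 52.04 F [1.3 2.1 1.1] open 0.0353 j7 1.56
time: 5.75
position: [0.6192, -0.3552, 0.0321]
tcp_rot: [0.575, 0.818, 0.0, 0.0]
ft_force: [1.0, 0.7, -0.2]
opening: 0.0322
t 5.75 p [ 0.6192 -0.3552  0.0321] phi 19.83 F [ 1.   0.7 -0.2] open 0.0322 j7 1.16
units xyz [4.93 0.1  0.  ] turn
```

```bash
for i in 1; do python3 -m inch '[[0.012,-0.34,0,0.5],[0.012,-0.34,0,0.5],[0.012,-0.34,0,0.5],[0.012,-0.34,0,0.5],[0.012,-0.34,0,0.5],[0.012,-0.34,0,0.5],[0.012,-0.34,0,0.5],[0.012,-0.34,0,0.5]]'; done; python3 need.py .5718 -.215 .032; python3 -m inch '[[0.012,-0.34,0,0.5],[0.012,-0.34,0,0.5],[0.012,-0.34,0,0.5],[0.012,-0.34,0,0.5],[0.012,-0.34,0,0.5],[0.012,-0.34,0,0.5],[0.012,-0.34,0,0.5],[0.012,-0.34,0,0.5]]';python3 need.py .5718 -.215 .032; python3 - <<'E'
from h import *
p,d=grab('top','top2')
cv2.imwrite('pics/crop6.png',cv2.resize(p[165:300,290:440],(667,600))[:,:,::-1])
E
```

```text
time: 6.55
position: [0.5388, -0.3609, 0.0323]
tcp_rot: [0.778, 0.628, 0.0, 0.0]
ft_force: [0.9, -0.3, 1.1]
opening: 0.0324
t 6.55 p [ 0.5388 -0.3609  0.0323] phi -12.18 F [ 0.9 -0.3  1.1] open 0.0324 j7 0.73
units xyz [4.98 0.05 0.01] turn 
time: 7.35
position: [0.4677, -0.323, 0.0323]
tcp_rot: [0.921, 0.389, 0.0, 0.0]
ft_force: [0.5, 0.1, -0.3]
opening: 0.0322
t 7.35 p [ 0.4677 -0.323   0.0323] phi -44.19 F [ 0.5  0.1 -0.3] open 0.0322 j7 0.24
units xyz [ 5.   -0.02  0.01] turn
```

View pics/crop6.png

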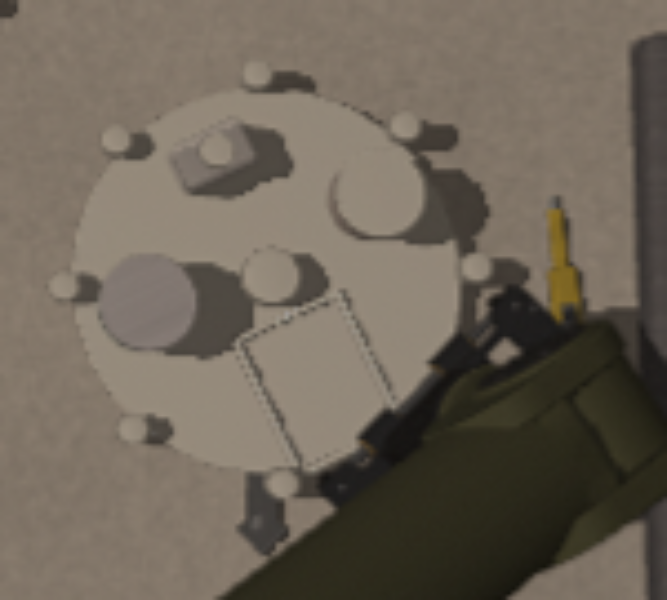

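The picture shows the carousel following. The cradle is at about (320,385) in the crop, roughly 25° short of the pointer.

```bash
python3 - <<'E'
from h import *
P=world('top',np.load('pics/top2.npz')['d'])
x,C,e=carousel(P,(.5718,-.215)); print(x[:2],(np.degrees(x[2])+22.5)%45, [round(float(np.degrees(np.arctan2(c[1]+.215,c[0]-.5718))),1) for c in C])
E
```

```text
[ 0.57201474 -0.21523923] 2.7647632748639666 [2.8, -42.3, 47.7, -87.2, 92.6, 137.7, -177.1]
```

```bash
python3 -m inch '[[0.012,-0.34,0,0.5],[0.012,-0.34,0,0.5],[0.012,-0.34,0,0.5],[0.012,-0.34,0,0.5],[0.008,-0.25,0,0.375],[0.005,-0.17,0,0.25],[0.003,-0.13,0,0.19],[0.002,-0.08,0,0.125]]'; python3 -m inch '[[0,0,0,0],[0,0,0,0],[0,0,0,0],[0,0,0,0],[0,0,0,0],[0,0,0,0],[0,0,0,0],[0,0,0,0]]'; python3 need.py; python3 - <<'E'
from h import *
p,d=grab('top','top3')
x,C,e=carousel(world('top',d),(.5718,-.215)); print(x[:2],(np.degrees(x[2])+22.5)%45,len(C),(e*1e3).round(1))
E
```

```text
time: 8.2
position: [0.4347, -0.274, 0.0323]
tcp_rot: [0.981, 0.195, 0.0, 0.0]
ft_force: [0.1, -1.0, 0.1]
opening: 0.0322
time: 9.0
position: [0.4348, -0.2737, 0.032]
tcp_rot: [0.981, 0.196, 0.0, -0.0]
ft_force: [-0.5, -0.5, 0.6]
opening: 0.0322
t 9.0 p [ 0.4348 -0.2737  0.032 ] phi -67.41 F [-0.5 -0.5  0.6] open 0.0322 j7 -0.23
[ 0.57188565 -0.2151201 ] 24.543051968696716 7 [-0.5 -0.6 -1.1 -0.8 -0.6 -0.5 -0.8  0.1 -0.2  0.1  0.   0.3 -0.1 -0.2]
```

```bash
python3 -m inch '[[0.001,-0.05,0,0.07],[0.001,-0.05,0,0.07],[0.001,-0.04,0,0.06],[0,-0.03,0,0.04],[0,0,0,0],[0,0,0,0],[0,0,0,0],[0,0,0,0]]'; python3 need.py; python3 - <<'E'
from h import *
p,d=grab('top','top4')
x,C,e=carousel(world('top',d),(.5718,-.215)); print(x[:2],(np.degrees(x[2])+22.5)%45,len(C),(e*1e3).round(1))
E
```

```text
time: 9.85
position: [0.433, -0.2689, 0.032]
tcp_rot: [0.984, 0.179, 0.0, -0.0]
ft_force: [-0.0, 0.1, 0.1]
opening: 0.0322
t 9.85 p [ 0.433  -0.2689  0.032 ] phi -69.34 F [-0.   0.1  0.1] open 0.0322 j7 -0.28
[ 0.5718435  -0.21524311] 22.622184092628515 7 [-0.8 -0.7 -0.6 -0.6 -0.6 -1.2 -0.9 -0.  -0.1 -0.3  0.7 -0.3 -0.5  0.5]
```

The rotor is within about 0.1° of front. I release, rise and go to the box.

```bash
python3 -m inch '[[0,0,0,0],[0,0,0,0],[0,0,0,0],[0,0,-0.4,0],[0,0,-0.8,0],[0,0,-1,0],[0,0,-1,0],[0,0,-1,0]]' 1 5; python3 need.py .5624 .188 .16 -108
```

```text
time: 10.7
position: [0.4326, -0.2692, 0.1591]
tcp_rot: [0.984, 0.179, 0.0, -0.0]
ft_force: [0.6, 0.3, 0.2]
opening: 0.0844
t 10.7 p [ 0.4326 -0.2692  0.1591] phi -69.38 F [0.6 0.3 0.2] open 0.0844 j7 -0.59
units xyz [  9.41 -12.74  -0.03] turn 4.83
```

```bash
python3 -m inch '[[0.4,-0.5,0,0],[0.7,-0.9,0,0],[0.7,-0.95,0,0],[0.7,-0.95,0,0],[0.7,-0.95,0,0],[0.7,-0.95,0,0],[0.7,-0.95,0,0],[0.7,-0.95,0,0]]'; python3 - <<'E'
from h import *
p,d=grab('top','top5')
x,C,e=carousel(world('top',d),(.5718,-.215)); print(x[:2],(np.degrees(x[2])+22.5)%45,len(C))
E
python3 -m inch '[[0.7,-0.95,0,0],[0.7,-0.95,0,0.4],[0.7,-0.95,0,0.8],[0.6,-0.9,0,0.9],[0.4,-0.5,0,0.9],[0,0,0,0.9],[0,0,0,0.9],[0,0,0,0]]'; python3 need.py .5624 .188 .076 -108
```

```text
time: 11.5
position: [0.5068, -0.0121, 0.1582]
tcp_rot: [0.984, 0.179, 0.0, -0.0]
ft_force: [0.8, 0.2, 0.6]
opening: 0.0875
[ 0.5717929  -0.21523484] 22.628336612245064 7
time: 12.35
position: [0.5607, 0.1335, 0.1578]
tcp_rot: [0.988, -0.154, -0.0, 0.001]
ft_force: [0.9, -1.0, -0.2]
opening: 0.087
t 12.35 p [0.5607 0.1335 0.1578] phi -107.76 F [ 0.9 -1.  -0.2] open 0.087 j7 -1.93
units xyz [-0.5  -1.75  2.73] turn 0.03
```

```bash
python3 - <<'E'
from h import *
p,d=grab('top','top6')
x,C,e=carousel(world('top',d),(.5718,-.215)); print(x[:2],(np.degrees(x[2])+22.5)%45,len(C))
cv2.imwrite('pics/crop7.png',cv2.resize(p[165:300,190:440],(800,432))[:,:,::-1])
E
```

```text
[ 0.57189195 -0.21524824] 22.599207626555142 8
```

View pics/crop7.png

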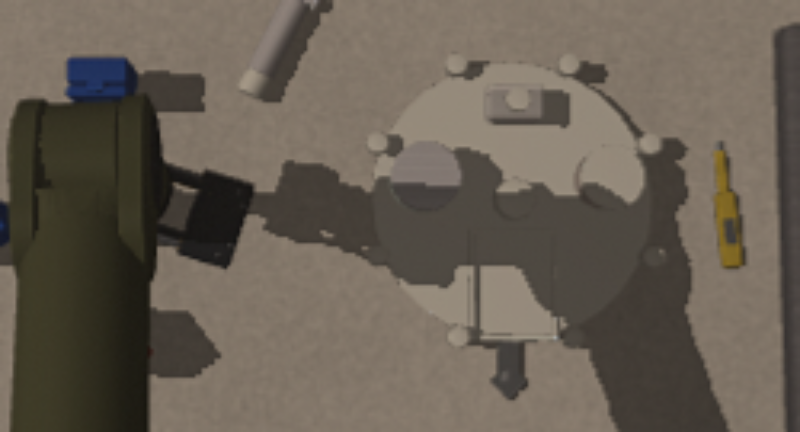

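The carousel stands with its cradle ribs (470–560, 235–340 in the crop) symmetric over the pointer (511,385), facing front. Next I go down on the box.

```bash
python3 -m inch '[[-0.3,-0.7,0,0],[-0.2,-0.7,0.1,0.03],[0,-0.35,0.3,0],[0,0,0.5,0],[0,0,0.6,0],[0,0,0.6,0],[0,0,0.4,0],[0,0,0.2,0]]' 1; python3 -m inch '[[0,0,0,0],[0,0,0,0],[0,0,0,0],[0,0,0,0],[0,0,0,0],[0,0,0,0],[0,0,0,0],[0,0,0,0]]';  python3 need.py .5624 .188 .076 -108; python3 - <<'E'
from h import *
p,d=grab('scene','sc1')
cv2.imwrite('pics/crop8.png',cv2.resize(p[100:220,250:400],(750,600),interpolation=cv2.INTER_CUBIC)[:,:,::-1])
E
```

```text
time: 13.2
position: [0.5616, 0.1867, 0.0752]
tcp_rot: [0.988, -0.157, -0.001, 0.001]
ft_force: [0.2, -0.4, 0.1]
opening: 0.0868
time: 14.0
position: [0.5625, 0.1884, 0.0771]
tcp_rot: [0.988, -0.156, 0.0, -0.0]
ft_force: [-1.0, 0.2, 0.4]
opening: 0.0871
t 14.0 p [0.5625 0.1884 0.0771] phi -107.97 F [-1.   0.2  0.4] open 0.0871 j7 -1.94
units xyz [0.   0.01 0.04] turn 0.0
```

View pics/crop8.png

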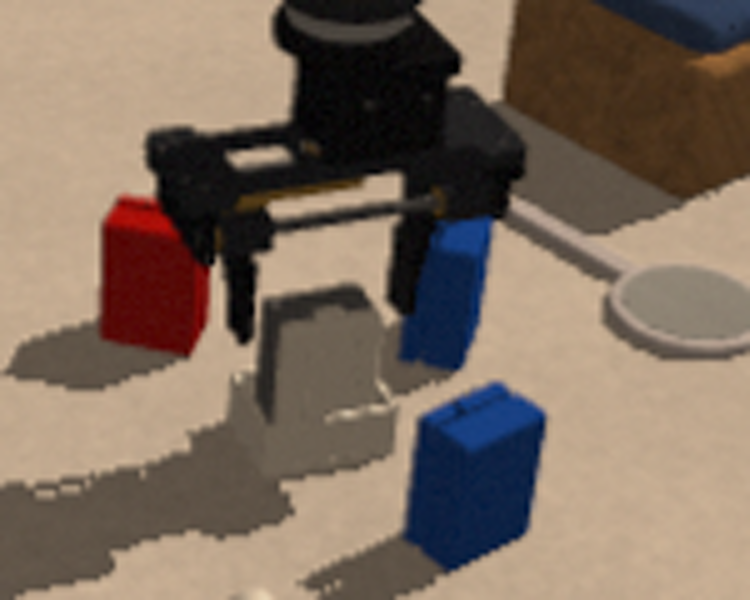

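The fingers straddle the box top (crop 240,340 and 400,310). I close and lift slightly, keeping the foot of the box inside the holder.

```bash
python3 -m inch '[[0,0,0.03,0],[0,0,0,0],[0,0,0,0],[0,0,0,0],[0,0,0,0],[0,0,0,0],[0,0,0,0],[0,0,0,0]]' 0 8; python3 -m inch '[[0,0,-0.15,0],[0,0,-0.2,0],[0,0,-0.2,0],[0,0,-0.1,0],[0,0,0,0],[0,0,0,0],[0,0,0,0],[0,0,0,0]]'; python3 need.py; python3 - <<'E'
from h import *
p,d=grab('scene','sc2')
cv2.imwrite('pics/crop9.png',cv2.resize(p[100:220,250:400],(750,600),interpolation=cv2.INTER_CUBIC)[:,:,::-1])
E
```

```text
time: 14.85
position: [0.5625, 0.1884, 0.0762]
tcp_rot: [0.988, -0.156, 0.0, -0.0]
ft_force: [1.1, -0.5, -0.6]
opening: 0.06
time: 15.65
position: [0.5623, 0.1883, 0.0954]
tcp_rot: [0.988, -0.156, -0.0, 0.0]
ft_force: [0.3, 0.2, -0.1]
opening: 0.0599
t 15.65 p [0.5623 0.1883 0.0954] phi -107.98 F [ 0.3  0.2 -0.1] open 0.0599 j7 -1.96
```

View pics/crop9.png

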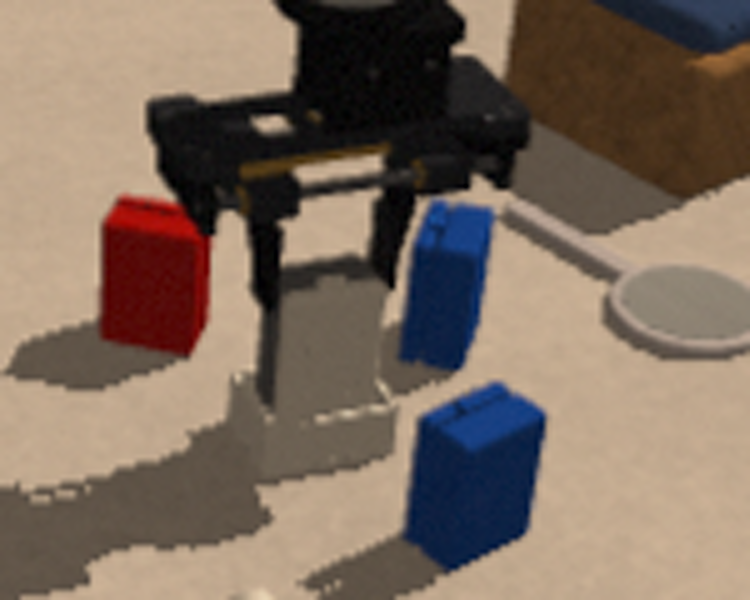

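```bash
python3 -m inch '[[-0.15,0,0,0],[-0.2,0,0,0],[-0.2,0,0,0],[-0.2,0,0,0],[-0.2,0,0,0],[-0.15,0,0,0],[-0.1,0,0,0],[0,0,0,0]]' 0 6; python3 need.py; python3 - <<'E'
from h import *
p,d=grab('scene','sc3')
cv2.imwrite('pics/crop10.png',cv2.resize(p[100:220,250:400],(750,600),interpolation=cv2.INTER_CUBIC)[:,:,::-1])
E
```

```text
time: 16.5
position: [0.5277, 0.1999, 0.0957]
tcp_rot: [0.988, -0.156, -0.0, -0.0]
ft_force: [-0.1, -0.5, -0.3]
opening: 0.0596
t 16.5 p [0.5277 0.1999 0.0957] phi -107.94 F [-0.1 -0.5 -0.3] open 0.0596 j7 -2.03
```

View pics/crop10.png

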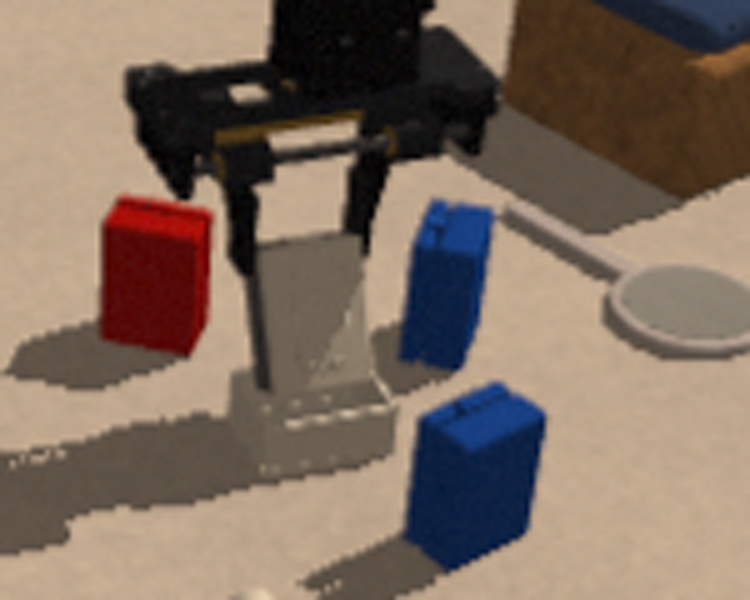

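The box is tilted about 25° with its top towards the robot and lid side up, as planned. I firm up the grip, lift it out and carry it to free shelf at about (0.555, 0.04).

```bash
python3 -m inch '[[0,0,0,0],[0,0,0,0],[0,0,-0.2,0],[0,0,-0.4,0],[0,0,-0.6,0],[0,0,-0.6,0],[0,0,-0.4,0],[0,0,-0.1,0]]' 0 20; python3 need.py .555 .04 .15 -90;  python3 - <<'E'
from h import *
p,d=grab('scene','sc4')
cv2.imwrite('pics/crop11.png',cv2.resize(p[80:200,230:380],(750,600),interpolation=cv2.INTER_CUBIC)[:,:,::-1])
E
```

```text
time: 17.35
position: [0.5294, 0.1998, 0.1667]
tcp_rot: [0.988, -0.156, 0.001, -0.001]
ft_force: [-0.5, 0.3, -1.3]
opening: 0.06
t 17.35 p [0.5294 0.1998 0.1667] phi -107.98 F [-0.5  0.3 -1.3] open 0.06 j7 -2.09
units xyz [2.46 4.81 0.55] turn -2.25
```

View pics/crop11.png

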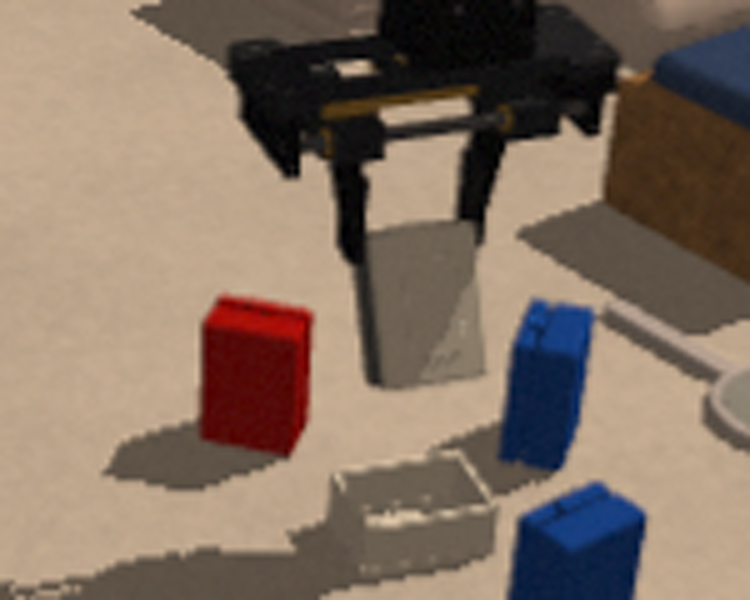

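```bash
python3 -m inch '[[0.2,0.4,0,0],[0.4,0.75,0,0],[0.4,0.8,0,0],[0.45,0.9,0,0],[0.45,0.9,0,-0.3],[0.35,0.7,0.1,-0.6],[0.2,0.3,0.2,-0.6],[0,0,0.3,-0.75]]'; python3 need.py .555 .04 .10 -90
```

```text
time: 18.2
position: [0.5564, 0.0377, 0.1461]
tcp_rot: [1.0, -0.0, -0.0, 0.001]
ft_force: [0.0, 0.5, -1.2]
opening: 0.0599
t 18.2 p [0.5564 0.0377 0.1461] phi -90.04 F [ 0.   0.5 -1.2] open 0.0599 j7 -1.48
units xyz [-0.05 -0.08  1.54] turn -0.01
```

```bash
python3 -m inch '[[0,0,0.3,0],[0,0,0.5,0],[0,0,0.5,0],[0,0,0.4,0],[0,0,0.3,0],[0,0,0.1,0],[0,0,0,0],[0,0,0,0]]'; python3 need.py;  python3 - <<'E'
from h import *
p,d=grab('scene','sc5')
cv2.imwrite('pics/crop12.png',cv2.resize(p[120:240,190:340],(750,600),interpolation=cv2.INTER_CUBIC)[:,:,::-1])
P=world('scene',d); k=(abs(P[...,0]-.56)<.06)&(abs(P[...,1]-.038)<.03)&(P[...,2]>.003)&(P[...,2]<.085)
q=P[k]; print(len(q)); 
for z0 in np.arange(0,.09,.01):
    w=q[(q[:,2]>=z0)&(q[:,2]<z0+.01)]
    if len(w): print(z0.round(2),len(w),np.percentile(w[:,0],[5,95]).round(3))
E
```

```text
time: 19.0
position: [0.5569, 0.0419, 0.0841]
tcp_rot: [1.0, 0.0, 0.0, -0.0]
ft_force: [-0.0, 0.4, -0.6]
opening: 0.0598
t 19.0 p [0.5569 0.0419 0.0841] phi -89.98 F [-0.   0.4 -0.6] open 0.0598 j7 -1.42
715
0.0 165 [0.511 0.617]
0.02 13 [0.574 0.597]
0.03 68 [0.578 0.61 ]
0.04 104 [0.573 0.609]
0.05 104 [0.568 0.605]
0.06 106 [0.563 0.599]
0.07 108 [0.563 0.594]
0.08 47 [0.569 0.59 ]
```

View pics/crop12.png

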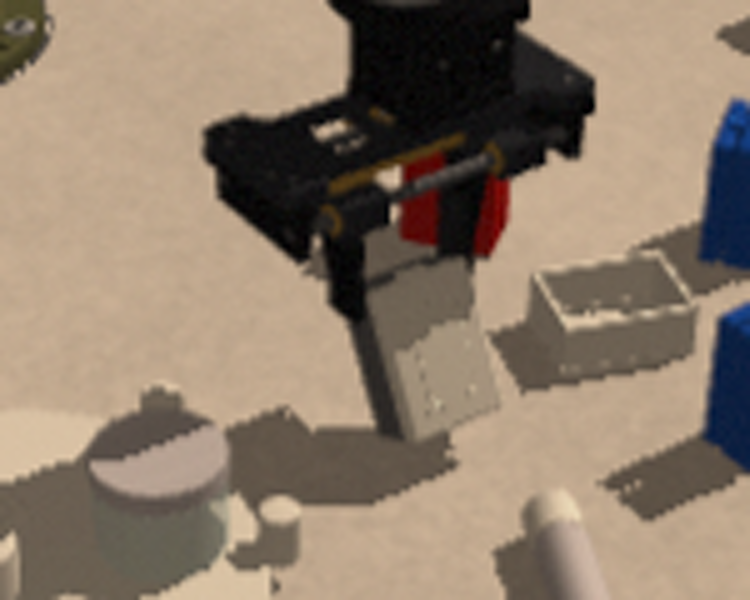

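Still tilted by about 22°. I lower it until the robot-side bottom edge touches.

```bash
python3 -m inch '[[0,0,0.15,0],[0,0,0.15,0],[0,0,0.1,0],[0,0,0.05,0],[0,0,0,0],[0,0,0,0],[0,0,0,0],[0,0,0,0]]' 0 8; python3 need.py; python3 -m inch '[[-0.1,0,0.05,0],[-0.18,0,0.06,0],[-0.19,0,0.07,0],[-0.19,0,0.09,0],[-0.18,0,0.11,0],[-0.17,0,0.12,0],[-0.1,0,0.08,0],[0,0,0,0]]' 0 5;  python3 need.py;  python3 - <<'E'
from h import *
p,d=grab('scene','sc6')
cv2.imwrite('pics/crop13.png',cv2.resize(p[120:240,190:340],(750,600),interpolation=cv2.INTER_CUBIC)[:,:,::-1])
E
```

```text
time: 19.85
position: [0.5569, 0.0419, 0.0711]
tcp_rot: [1.0, 0.0, 0.0, -0.0]
ft_force: [-2.4, -0.1, 6.6]
opening: 0.0598
t 19.85 p [0.5569 0.0419 0.0711] phi -89.98 F [-2.4 -0.1  6.6] open 0.0598 j7 -1.41
time: 20.65
position: [0.5221, 0.042, 0.0522]
tcp_rot: [1.0, 0.0, -0.001, -0.0]
ft_force: [-0.0, -0.5, -0.0]
opening: 0.0602
t 20.65 p [0.5221 0.042  0.0522] phi -89.97 F [-0.  -0.5 -0. ] open 0.0602 j7 -1.44
```

View pics/crop13.png

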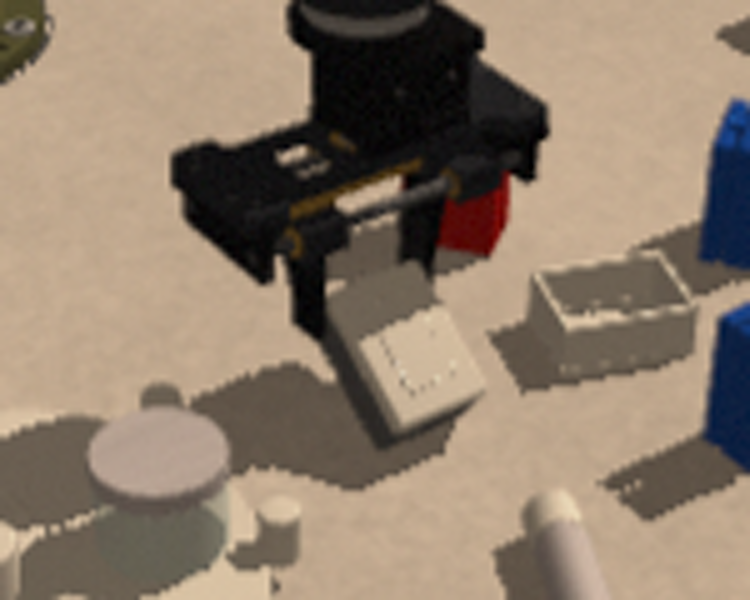

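It is tilting as intended, at about 50° now, with the lid panel facing up. I continue the arc.

```bash
python3 -m inch '[[-0.12,0,0.1,0],[-0.15,0,0.15,0],[-0.13,0,0.17,0],[-0.11,0,0.18,0],[-0.1,0,0.18,0],[-0.08,0,0.18,0],[-0.06,0,0.17,0],[-0.03,0,0.12,0]]' 0 5;  python3 need.py; python3 -m inch '[[-0.02,0,0.07,0],[0,0,0.07,0],[0,0,0,0],[0,0,0,0],[0,0,0,0],[0,0,0,0],[0,0,0,0],[0,0,0,0]]' 0 4;  python3 need.py;  python3 - <<'E'
from h import *
p,d=grab('scene','sc7')
cv2.imwrite('pics/crop14.png',cv2.resize(p[120:240,190:340],(750,600),interpolation=cv2.INTER_CUBIC)[:,:,::-1])
E
```

```text
time: 21.5
position: [0.4992, 0.0419, 0.0146]
tcp_rot: [1.0, 0.0, -0.0, 0.0]
ft_force: [-1.1, 0.5, 1.2]
opening: 0.0598
t 21.5 p [0.4992 0.0419 0.0146] phi -89.97 F [-1.1  0.5  1.2] open 0.0598 j7 -1.42
time: 22.3
position: [0.4992, 0.0419, 0.0111]
tcp_rot: [1.0, 0.0, 0.0, -0.0]
ft_force: [0.5, 0.0, -0.5]
opening: 0.06
t 22.3 p [0.4992 0.0419 0.0111] phi -89.98 F [ 0.5  0.  -0.5] open 0.06 j7 -1.41
```

View pics/crop14.png

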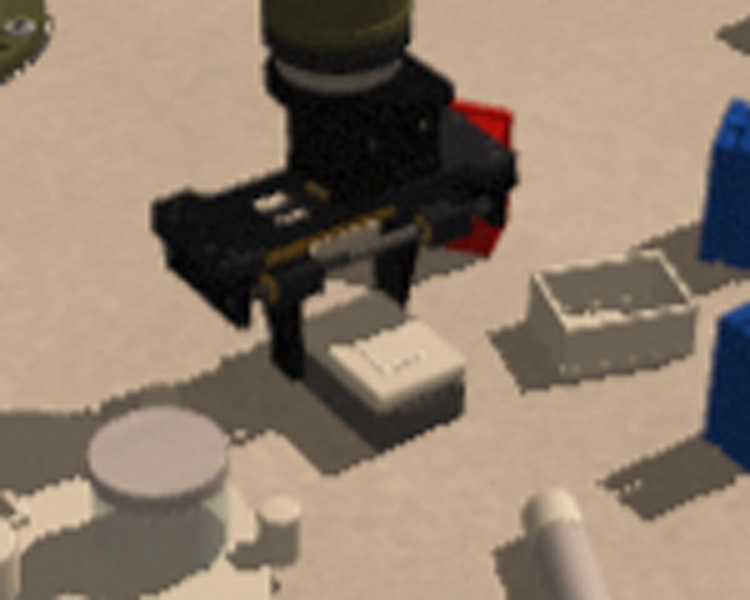

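The box looks flat, lid up. I check its top plane by depth, then let go.

```bash
python3 - <<'E'
from h import *
P=world('scene',np.load('pics/sc7.npz')['d']); k=(abs(P[...,0]-.545)<.035)&(abs(P[...,1]-.042)<.024)&(P[...,2]>.03)
q=P[k]; A=np.c_[q[:,:2],np.ones(len(q))]; c=np.linalg.lstsq(A,q[:,2],rcond=None)[0]; print(len(q),c, q[:,2].min(),q[:,2].max())
E
python3 -m inch '[[0,0,0,0],[0,0,0,0],[0,0,0,0],[0,0,0,0],[0,0,0,0],[0,0,-0.1,0],[0,0,-0.5,0],[0,0,-0.8,0]]' 1 5; python3 -m inch '[[0,0,-1,0],[0,0,-1,0],[-0.5,0,-1,0],[-1,0,-0.5,0],[-1,0,0,0],[0,0,0,0],[0,0,0,0],[0,0,0,0]]'; python3 need.py; python3 - <<'E'
from h import *
p,d=grab('top','top7')
P=world('top',d); k=(abs(P[...,0]-.54)<.07)&(abs(P[...,1]-.042)<.06)&(P[...,2]>.03)&(P[...,2]<.055)
q=P[k]; print(len(q),q.mean(0),cv2.minAreaRect(q[:,:2].astype(np.float32)))
A=np.c_[q[:,:2],np.ones(len(q))]; print(np.linalg.lstsq(A,q[:,2],rcond=None)[0])
x,C,e=carousel(P,(.5718,-.215)); print(x[:2],(np.degrees(x[2])+22.5)%45,len(C))
cv2.imwrite('pics/crop15.png',cv2.resize(p[165:315,190:440],(800,480))[:,:,::-1])
E
```

```text
2505 [-2.65672158  0.67551884  1.64502088] 0.03046213479516513 0.4259860872270953
time: 23.15
position: [0.4979, 0.0415, 0.0527]
tcp_rot: [1.0, 0.0, -0.001, 0.001]
ft_force: [-0.1, 1.0, 0.1]
opening: 0.0868
time: 23.95
position: [0.4248, 0.0416, 0.1581]
tcp_rot: [1.0, -0.0, 0.0, 0.0]
ft_force: [0.4, 0.1, 0.2]
opening: 0.0873
t 23.95 p [0.4248 0.0416 0.1581] phi -90.03 F [0.4 0.1 0.2] open 0.0873 j7 -1.93
487 [0.5367956  0.04237988 0.04116812] ((0.5366013646125793, 0.042221955955028534), (0.05813948065042496, 0.0861024409532547), 87.80989074707031)
[-0.0082774  -0.01251822  0.04614191]
[ 0.57191069 -0.21542371] 22.679514726913222 8
```

View pics/crop15.png

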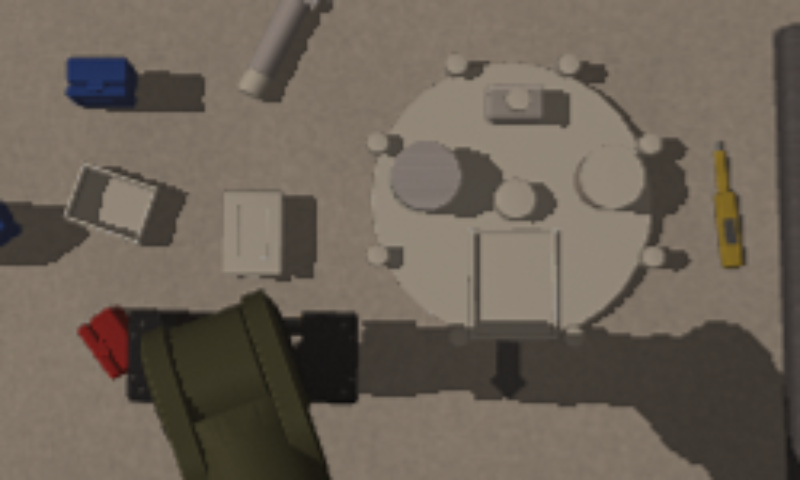

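The box lies flat at (0.537,0.042), lid up, long side along world x, and the carousel is still at front. Now I take it again from above.

```bash
python3 need.py .5365 .0423 .012 -90; python3 -m inch '[[0.6,0,0,0],[0.9,0,0,0],[1,0,0,0],[0.8,0,0.3,0],[0.4,0.0,0.7,0],[0,0,0.9,0],[0,0,0.9,0],[0,0,0.6,0]]' 1; python3 need.py .5365 .0423 .012 -90
```

```text
t 24.0 p [0.4248 0.0414 0.158 ] phi -90.04 F [-0.1  0.2 -0.2] open 0.0874 j7 -1.93
units xyz [ 3.72 -0.04  4.87] turn -0.0
time: 24.8
position: [0.5348, 0.0406, 0.0532]
tcp_rot: [1.0, 0.0, -0.001, 0.003]
ft_force: [-1.1, 0.6, -0.3]
opening: 0.0871
t 24.8 p [0.5348 0.0406 0.0532] phi -90.0 F [-1.1  0.6 -0.3] open 0.0871 j7 -1.37
units xyz [ 0.06 -0.06  1.37] turn 0.0
```

```bash
python3 -m inch '[[0,0,0.4,0],[0,0,0.4,0],[0,0,0.4,0],[0,0,0.1,0],[0,0,0,0],[0,0,0,0],[0,0,0,0],[0,0,0,0]]' 1; python3 need.py .5365 .0423 .012 -90
```

```text
time: 25.6
position: [0.5356, 0.0421, 0.0177]
tcp_rot: [1.0, 0.0, 0.001, -0.0]
ft_force: [-0.4, 0.7, -0.8]
opening: 0.0875
t 25.6 p [0.5356 0.0421 0.0177] phi -89.97 F [-0.4  0.7 -0.8] open 0.0875 j7 -1.32
units xyz [ 0.03 -0.01  0.19] turn 0.0
```

```bash
python3 -m inch '[[0.03,0,0.1,0],[0,0,0.09,0],[0,0,0,0],[0,0,0,0],[0,0,0,0],[0,0,0,0],[0,0,0,0],[0,0,0,0]]' 1; python3 -m inch '[[0,0,0,0],[0,0,0,0],[0,0,0,0],[0,0,0,0],[0,0,0,0],[0,0,0,0],[0,0,0,0],[0,0,0,0]]' 0 15; python3 need.py; python3 -m inch '[[0,0,-0.2,0],[0,0,-0.5,0],[0,0,-0.8,0],[0,0,-0.9,0],[0,0,-0.9,0],[0,0,-0.7,0],[0,0,-0.2,0],[0,0,0,0]]'; python3 need.py .4892 -.2153 .13 -90; python3 - <<'E'
from h import *
p,d=grab('scene','sc8')
cv2.imwrite('pics/crop16.png',cv2.resize(p[80:240,160:360],(750,600),interpolation=cv2.INTER_CUBIC)[:,:,::-1])
E
```

```text
time: 26.4
position: [0.5361, 0.0419, 0.0114]
tcp_rot: [1.0, 0.0, 0.0, -0.0]
ft_force: [1.0, -0.2, -0.1]
opening: 0.087
time: 27.2
position: [0.536, 0.0419, 0.0114]
tcp_rot: [1.0, 0.0, 0.0, -0.0]
ft_force: [0.6, -0.5, -0.1]
opening: 0.0598
t 27.2 p [0.536  0.0419 0.0114] phi -89.98 F [ 0.6 -0.5 -0.1] open 0.0598 j7 -1.31
time: 28.0
position: [0.5367, 0.0422, 0.1385]
tcp_rot: [1.0, 0.0, 0.001, -0.001]
ft_force: [-0.6, 0.0, -1.6]
opening: 0.0597
t 28.0 p [0.5367 0.0422 0.1385] phi -89.96 F [-0.6  0.  -1.6] open 0.0597 j7 -1.47
units xyz [-1.59  8.58  0.27] turn 0.0
```

View pics/crop16.png

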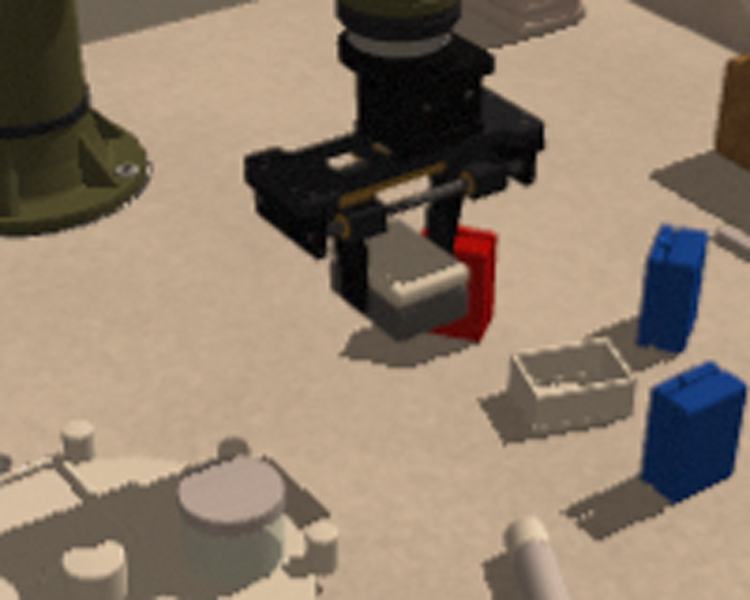

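The box is held level, lid up. I go over the cradle.

```bash
python3 -m inch '[[-0.1,0.4,0,0],[-0.15,0.8,0,0],[-0.2,1,0,0],[-0.2,1,0,0],[-0.2,1,0,0],[-0.2,1,0,0],[-0.2,1,0,0],[-0.15,0.9,0,0]]'; python3 -m inch '[[-0.1,0.8,0,0],[-0.08,0.5,0,0],[0,0.2,0,0],[0,0,0,0],[0,0,0.3,0],[0,0,0.6,0],[0,0,0.6,0],[0,0,0.3,0]]'; python3 -m inch '[[0,0,0,0],[0,0,0,0],[0,0,0,0],[0,0,0,0],[0,0,0,0],[0,0,0,0],[0,0,0,0],[0,0,0,0]]'; python3 need.py .4892 -.2153 .034 -90;  python3 - <<'E'
from h import *
p,d=grab('scene','sc9')
P=world('scene',d)
p2,d2=grab('top','top8'); 
x,C,e=carousel(world('top',d2),(.5718,-.215)); print(x[:2],(np.degrees(x[2])+22.5)%45,len(C),C.round(3).tolist())
cv2.imwrite('pics/crop17.png',cv2.resize(p[140:300,80:280],(750,600),interpolation=cv2.INTER_CUBIC)[:,:,::-1])
E
```

```text
time: 28.85
position: [0.492, -0.1735, 0.1363]
tcp_rot: [1.0, -0.001, -0.001, 0.0]
ft_force: [0.4, -0.1, -1.1]
opening: 0.06
time: 29.65
position: [0.4879, -0.2142, 0.0811]
tcp_rot: [1.0, 0.001, -0.001, -0.001]
ft_force: [0.2, 0.1, -1.1]
opening: 0.06
time: 30.45
position: [0.4887, -0.2161, 0.0834]
tcp_rot: [1.0, 0.0, 0.0, -0.0]
ft_force: [0.2, 0.3, -1.1]
opening: 0.06
t 30.45 p [ 0.4887 -0.2161  0.0834] phi -89.98 F [ 0.2  0.3 -1.1] open 0.06 j7 -0.9
units xyz [ 0.01 -0.03  1.65] turn 0.0
[ 0.57169003 -0.21546465] 22.65652917147547 6 [[0.705, -0.159], [0.706, -0.271], [0.628, -0.081], [0.628, -0.349], [0.516, -0.081], [0.437, -0.16]]
```

View pics/crop17.png

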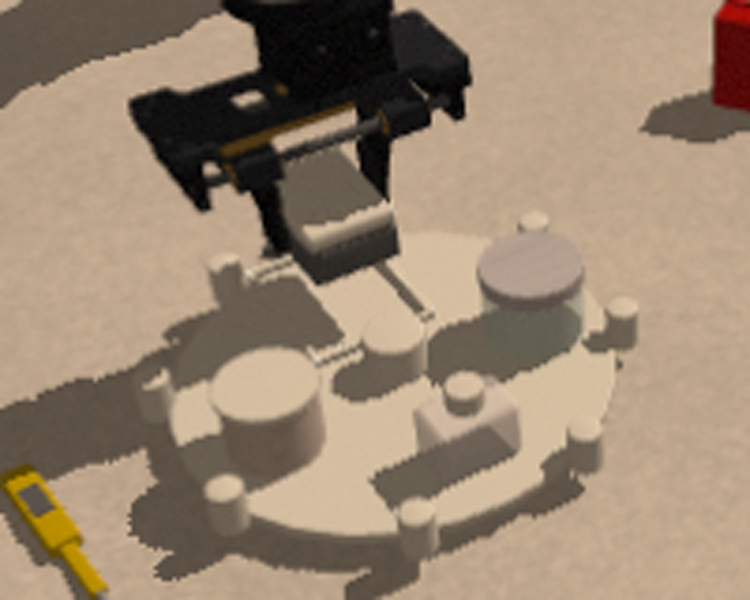

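```bash
python3 -m inch '[[0.01,-0.03,0.2,0],[0,0,0.3,0],[0,0,0.35,0],[0,0,0.35,0],[0,0,0.2,0],[0,0,0.1,0],[0,0,0.05,0],[0,0,0,0]]'; python3 need.py .4892 -.2153 .0335 -90; python3 -m inch '[[0,0,0,0],[0,0,0,0],[0,0,0.04,0],[0,0,0.03,0],[0,0,0.03,0],[0,0,0.02,0],[0,0,0,0],[0,0,0,0]]'; python3 need.py .4892 -.2153 .0335 -90
```

```text
time: 31.35
position: [0.4891, -0.2154, 0.0369]
tcp_rot: [1.0, 0.0, 0.0, 0.0]
ft_force: [-0.3, 0.5, -0.8]
opening: 0.0598
t 31.35 p [ 0.4891 -0.2154  0.0369] phi -89.98 F [-0.3  0.5 -0.8] open 0.0598 j7 -0.85
units xyz [ 0.   -0.    0.11] turn 0.0
time: 32.15
position: [0.489, -0.2152, 0.0334]
tcp_rot: [1.0, 0.0, -0.0, -0.0]
ft_force: [-0.6, 0.8, 2.4]
opening: 0.0597
t 32.15 p [ 0.489  -0.2152  0.0334] phi -89.98 F [-0.6  0.8  2.4] open 0.0597 j7 -0.84
units xyz [ 0.01  0.   -0.  ] turn 0.0
```

```bash
 python3 - <<'E'
from h import *
p,d=grab('scene','sc10')
cv2.imwrite('pics/crop18.png',cv2.resize(p[140:300,80:280],(750,600),interpolation=cv2.INTER_CUBIC)[:,:,::-1])
E
```

```text
(no output)
```

View pics/crop18.png

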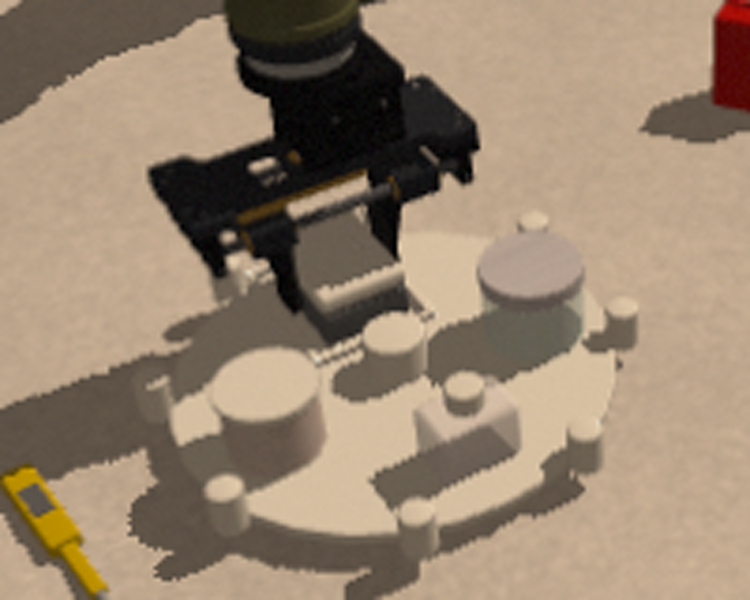

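The box sits in the cradle: the contact force rose at the expected height. I release and retreat straight up.

```bash
python3 -m inch '[[0,0,0,0],[0,0,0,0],[0,0,0,0],[0,0,0,0],[0,0,0,0],[0,0,-0.1,0],[0,0,-0.4,0],[0,0,-0.8,0]]' 1 5; python3 -m inch '[[0,0,-1,0],[0,0,-1,0],[0,0,-1,0],[0,-0.6,-0.6,0],[0,-1,0,0],[0,-1,0,0],[0,-1,0,0],[0,-1,0,0]]'; python3 -m inch '[[0,-1,0,0],[0,-1,0,0],[0,-0.8,0,0],[0,-0.4,0,0],[0,0,0,0],[0,0,0,0],[0,0,0,0],[0,0,0,0]]'; python3 need.py; python3 - <<'E'
from h import *
p,d=grab('top','top9'); P=world('top',d)
x,C,e=carousel(P,(.5718,-.215)); print(x[:2],(np.degrees(x[2])+22.5)%45,len(C))
k=(abs(P[...,0]-.489)<.06)&(abs(P[...,1]+.215)<.05)&(P[...,2]>.05)&(P[...,2]<.075)
q=P[k]; print(len(q),q.mean(0),cv2.minAreaRect(q[:,:2].astype(np.float32)))
A=np.c_[q[:,:2],np.ones(len(q))]; print(np.linalg.lstsq(A,q[:,2],rcond=None)[0])
P0=world('top',np.load('pics/top0.npz')['d'])
for nm,(u0,v0,u1,v1) in dict(cream=(260,152,296,200),therm=(408,205,428,252),mirror=(122,200,162,270)).items():
  for Q in(P0,P):
    R=Q[v0:v1,u0:u1].reshape(-1,3); R=R[R[:,2]>.006]; print(nm,R.mean(0).round(4),len(R))
a=cv2.resize(p[160:310,280:440],(640,600),interpolation=cv2.INTER_CUBIC); cv2.imwrite('pics/crop19.png',a[:,:,::-1])
p,d=grab('scene','sc11'); cv2.imwrite('pics/crop20.png',cv2.resize(p[140:300,80:280],(750,600),interpolation=cv2.INTER_CUBIC)[:,:,::-1])
E
```

```text
time: 33.0
position: [0.4878, -0.215, 0.0721]
tcp_rot: [1.0, -0.0, -0.001, -0.0]
ft_force: [-0.1, 0.4, -0.1]
opening: 0.0869
time: 33.8
position: [0.489, -0.0764, 0.1811]
tcp_rot: [1.0, -0.0, 0.001, -0.001]
ft_force: [0.2, -0.8, -0.1]
opening: 0.0868
time: 34.6
position: [0.489, 0.0173, 0.1803]
tcp_rot: [1.0, -0.001, 0.0, 0.0]
ft_force: [-0.1, 0.2, -0.3]
opening: 0.0874
t 34.6 p [0.489  0.0173 0.1803] phi -90.12 F [-0.1  0.2 -0.3] open 0.0874 j7 -1.68
[ 0.57176283 -0.21524852] 22.683424720574052 7
536 [ 0.48942982 -0.21370212  0.06312768] ((0.4866487383842468, -0.22336897253990173), (0.08642937988042831, 0.07822023332118988), 0.1379481852054596)
[ 0.00936206 -0.02096728  0.05406485]
cream [0.7347 0.0197 0.0221] 436
cream [0.7363 0.019  0.0224] 428
therm [ 0.5604 -0.4333  0.0113] 237
therm [ 0.5609 -0.4335  0.0113] 239
mirror [0.5799 0.4611 0.0102] 884
mirror [0.5769 0.4616 0.01  ] 890
```

View pics/crop19.png

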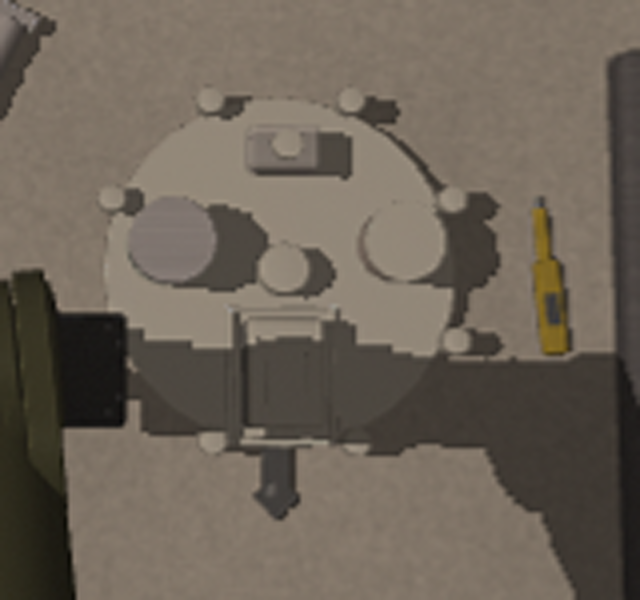

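View pics/crop20.png

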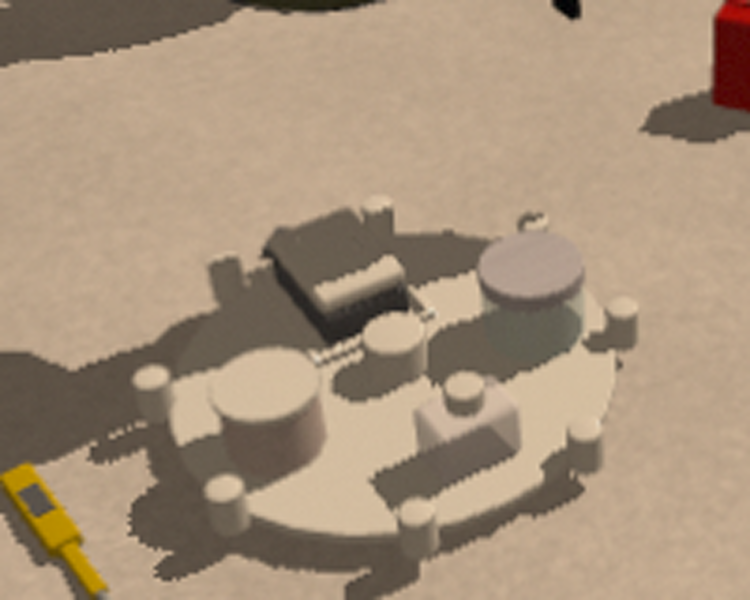

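The box lies flat and centred inside the ribs at crop (290,375), with its top at 63 mm against 62 mm expected. The rotor is about 0.2° off front, the arm is clear and the bystanders have not moved. I hand in.

```bash
python3 -c "
from bench import close_job; print(close_job())"
```

```text
the job is handed in; nothing more can be done
None
```

The job is done and handed in at about 34.7 s of the 72 s allowed; the interface gave no verdict.

**What I did:**
- I turned the carousel about 121.6° clockwise by a rim peg held loosely between the fingers, until the empty cradle was over the pointer.
- I tilted the box against the holder's wall and lifted it out. I then rolled it down on its lower edge until it lay flat on the shelf, lid up, and let go.
- I took it again from above and lowered it into the cradle until it touched the tray floor, then released it and drew the arm clear.

**Last checks:**
- **Carousel:** about 0.2° off front in the final picture.
- **Box:** lid up and flat. Its top measured 63 mm above the shelf against 62 mm expected, and its centre is within about 2 mm of the cradle's. The pictures show its long side along the cradle and inside the ribs.
- **Bystanders:** the cream tube, thermometer and mirror measured within 3 mm of where they started, which I take as depth noise; nothing came near them.

**Checks that disagreed:**
- The rectangle fitted to the box top in the final picture came out too wide, 78 mm instead of 60 mm. I put this down to stray depth points and relied on the mean position, the plane fit and the pictures.
- One earlier flatness fit, before the first release, took in the gripper and was worthless. I repeated it after letting go and the box was flat.

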